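Dry a cleaning rod in the dry-air tube

TASK

Dry the orange-handled cleaning rod: pull the yellow stopper out of the clear drying tube and put it in the round steel dish. Then take the orange rod from the rack and push it all the way down into the tube, against the stiff foot valve inside, until its steel collar sits on the tube's mouth, and let go of it. Last, turn the red air valve to half open (45 degrees, white end at the green mark) and leave the other rods and the things on the bench where they are.

Things in the scene. Friction and masses are not known exactly. Their poses are not given: they have to be found in the camera images.
- station: Fixed dry-air station: blue foot plate 90 x 230 x 12 mm (x, y, z), origin at the centre of its underside on the bench, z up. The upright clear drying tube stands at its y = -65 mm, the brass ball valve with the red T-handle at its y = +65 mm, a steel pipe joins them below (top 33 mm above the bench).
- tube_mouth (a point): Centre of the drying tube's mouth, at the top of its rim, 105 mm above the bench. The white rim is 29 mm across outside and flares: about 20 mm wide at the top, narrowing within 10 mm to the 10 mm bore. z is up along the tube. The orange foot valve inside begins 45 mm below the mouth. The clear tube is 18 mm across outside.
- foot_valve (a joint): The orange foot valve in the drying tube: how far it has been pushed down, m. 0 = up (start), 0.031 = bottom. It resists with about 4 N of friction and stays where it is pushed. The seated rod pushes it down by 0.030; the rod's own weight does not move it.
- valve_grip (a point): Grip point of the air valve's red T-handle, on its vertical axis, 78 mm above the bench. The handle is a bar 48 mm long (its x), 10 mm thick (its y), from 58 to 84 mm above the bench, over a white dial 68 mm across whose top is at 49 mm. The point turns with the handle: +x points along the bar to the end painted white.
- air_valve (a joint): Angle of the air valve, rad. 0 = shut (white end along the station's +x), grows counter-clockwise from above to 1.571 = fully open (white end along the station's +y). Half open is 0.785, where the dial has a green mark; black marks at 0 and 1.571. Friction about 0.06 N m; it stays where it is left.
- stopper: Loose yellow stopper, 20 g, upright in the tube's mouth at the start. Origin at the centre of its lower end, z along it: a plug 6.4 mm across from 0 to 12 mm, a flange 26 mm across from 12 to 16 mm (it rests on the tube's rim), a round grip 16 mm across from 16 to 44 mm. It fits loosely.
- dish: Fixed round steel dish, 108 mm across at the rim, 90 mm at the foot, 20 mm tall, wall 3 mm, inner floor 4 mm above the bench. Origin at the centre of its underside.
- rack: Fixed rack: black foot 160 x 70 mm (x, y), aluminium top plate 160 x 50 mm whose top is 95 mm above the bench, with three 11 mm holes in a row along its x, at x = -50, 0 and +50 mm, a rod hanging in each by its collar. Origin at the centre of its underside. Rack and dish may change sides.
- rod_orange: Nozzle-cleaning rod with the orange handle, about 40 g, hanging upright in one of the rack's three holes. Origin at the tip (lower end) of its shaft, z along the rod towards the handle: steel shaft 6 mm across from 0 to 75 mm, steel collar 26 mm across from 75 to 79 mm, round handle 14 mm across from 79 to 129 mm.
- rod_orange_collar (a point): Centre of the underside of the orange rod's collar, 75 mm above its tip; it comes to rest on the tube's mouth.
- rod_black: Same shape as rod_orange, with a black handle; it hangs in another hole of the rack. Leave alone
- rod_blue: Same shape as rod_orange, with a blue handle; it hangs in another hole of the rack. Leave alone
- multimeter: orange and black handheld multimeter lying flat, 85 x 180 x 36 mm, long side across the robot's view; origin at the centre of its underside. Leave alone
- solder_spool: small upright blue spool wound with bright solder wire, 52 mm across, 40 mm tall; origin at the centre of its underside. Leave alone
- cleaner_bottle: white bottle with blue label and red cap, 44 mm across, 110 mm tall; origin at the centre of its underside. Leave alone
- driver: screwdriver with blue handle, 170 mm long, lying flat. Leave alone
- cutters: pair of cutters with orange grips, about 130 mm long, lying flat. Leave alone
Mind the look-alikes: they are no part of the job. There is more than one size of the station; the job needs the largest.

How it is judged:
By the outcome, as a careful person would: the job done as asked, in the order asked, and still so for the second after the job is handed in, with the robot touching nothing.
It also fails if it takes over 72 s, if anything falls off the work surface, if the arm or the gripper's body presses on something with over 40 N, if the wrist force passes 120 N, or if a joint passes its speed limit or range.

ROBOT

A 7-joint arm with a two-finger parallel gripper is mounted at the origin on the work surface. World frame = base frame: x ahead of the robot, y to its left, z up, the work surface at z = 0. Lengths are in m, angles in rad, forces in N, time in s.
With the tool pointing down it reaches from about 0.425 to 0.925 m from the base axis. Payload 6.8 kg.
Tool frame: the origin (TCP) lies at the very end of the fingers, on their centre line; the grasp point (between the pads) lies 19 mm behind it; z points along the fingers, y is the line along which they close (so a half turn about z gives the same grasp; the last joint's range is limited). The gripper opens to 85 mm and grips with 20 to 120 N. Pads are 22 mm wide; open, the fingers measure 114 mm over their backs; the gripper's body (76 mm by 85 mm) begins 54 mm behind the grasp point. The pads swing forward as they close: fully open they stand 13 mm farther back than shut.
Start: joints at [1.014, 0.477, 0.022, 1.555, -0.011, 1.109, -0.083], TCP at [0.293, -0.608, 0.231] pointing down, gripper open.
Joint ranges: [-2.96, 2.96], [-0.34, 2.1], [-1.41, 1.46], [0.24, 2.44], [-1.37, 4.51], [0.17, 1.92], [-2.96, 2.96]. Speed limits (rad/s): [2.39, 2.39, 3.14, 3.14, 3.14, 3.14, 3.14].

INTERFACE

Orientations are given as a rotation vector (axis times angle).
In Python, from bench import r gives the robot as it stands. The module is installed in compiled form; this text tells all that it offers.
- The arm moves only by the tool servo_tool, never from a script. Its argument "commands" is a list of rows, each a list of 7 numbers: the turn, a rotation vector about the world's x, y, z in degrees, then the shift along the world's x, y, z in mm, then the closure, from 0 (fully open) to 1 (shut). A call has 1 to 5 rows; each row is the pose to reach, as a shift and turn from the pose commanded when the call began; what a row does not reach only later rows make up. A row lasts 1/12 s, in which the tool goes at most 41.7 mm and 7.16 degrees, less where a joint would pass 70% of its speed; a pose out of reach is approached as far as the arm can. A call with a gripper value outside its range is refused whole. The fingers move at their own pace and stop on an object; "force" is the grip in N (left out, the last holds). Time passes only in rows, so rows that repeat a pose let the fingers close. It gives the time, the measured TCP pose, the force, the opening and the grip force at its end, in the units of the state.
- r.get_obs(): the state, without advancing time (a new reading comes with each control period).
- r.grab_frame(name): name is "scene" or "side" or "wrist"; returns (picture, depth): 400x640x3 uint8, blue, green, red; 400x640 float32, m along the optical axis (not along the pixel's ray), 0 where there is no reading.
- r.camera_info(name): a dict with "vertical_fov" (degrees; the focal length in pixels is half the picture's height over the tangent of half this angle, whatever the lens; pixels are square), "cx", "cy" (the principal point, pixels), "cam_to_world" (4x4, takes a point from camera to world coordinates); the wrist camera has in their place "T_tool_cam" (4x4, takes a point from camera to tool coordinates, whose origin is the TCP and whose axes are the flange's). Camera axes: x right, y up, looking along -z (the intrinsics and any distortion apply to the point x, -y, -z); pixel columns grow to the right and rows downward; lengths in m; the calibration is good to about 2 mm. A picture is of the moment at which its call begins: read the wrist's pose just before it. camera_info takes no time and is no camera call.
- r.hand_in(): hands the job in; it is judged then, once.
The state is a dict: "clock": time; "joints": joint angles; "qvel": joint speeds; "tau": joint torques, N m; "tcp_pos": TCP position; "orientation": TCP orientation; "contact_force": force on the tool from outside, world axes, zero at the start; "moment": the same for the moment, N m; "grip_width": finger opening in m; "gripper_force": force on a finger pad.
Only numpy, scipy, OpenCV 4.12 (cv2) and the standard library are available. Lean on these libraries where they do the work, as an engineer would, in place of code of your own. Each camera call takes 0.05 s, during which the arm holds its last target. There are 200 camera calls.

## Working session

There is one attempt and no reset: what is moved stays moved. The work goes in short steps, Python scripts to look and compute and a tool call to move; the robot and the scene stay as the last step left them, time stands still between calls to the robot, and variables do not carry over. Pictures are saved under pics/ and viewed, at most 10 in all, crops included, and the job is handed in when it is done.

Besides the shell and the picture viewer there is one more tool, called after "Emit:" as name(argument=value, ...), one argument or row to a line, values as JSON. servo_tool: Moves the arm, as the interface text tells. Its arguments: {"type":"object","properties":{"commands":{"type":"array"},"force":{"type":"number"}},"required":["commands"]}

```bash
mkdir -p pics; cat > h.py <<'E'
import numpy as np, cv2
from bench import r
from scipy.spatial.transform import Rotation as R
def cam(name):
    o=r.get_obs(); im,d=r.grab_frame(name); i=r.camera_info(name)
    if name=='wrist':
        T=np.eye(4);T[:3,:3]=R.from_rotvec(o['orientation']).as_matrix();T[:3,3]=o['tcp_pos'];T=T@np.array(i['T_tool_cam'])
    else: T=np.array(i['cam_to_world'])
    f=im.shape[0]/2/np.tan(np.radians(i['vertical_fov'])/2)
    return im,d,T,f,i
def cloud(d,T,f,i):
    v,u=np.mgrid[:d.shape[0],:d.shape[1]]
    P=np.stack([(u-i['cx'])/f*d,-(v-i['cy'])/f*d,-d],-1)
    return P@T[:3,:3].T+T[:3,3]
E
python3 - <<'E'
from h import *
print({k:np.round(v,3) for k,v in r.get_obs().items()})
for n in ['scene','side','wrist']:
    im,d,T,f,i=cam(n); cv2.imwrite(f'pics/{n}0.png',im); np.savez(f'{n}0.npz',im=im,P=cloud(d,T,f,i),d=d)
    print(n,{k:np.round(v,3) for k,v in i.items()} ,f)
E
```

```text
{'clock': np.float64(0.0), 'joints': array([ 1.014,  0.478,  0.022,  1.556, -0.011,  1.109, -0.083]), 'qvel': array([ 0.   , -0.001,  0.   ,  0.002,  0.001, -0.001,  0.   ]), 'tau': array([-0.0000e+00, -5.9644e+01,  1.6080e+00, -2.8120e+01,  1.2000e-02,
        9.0000e-03,  0.0000e+00]), 'tcp_pos': array([ 0.293, -0.608,  0.23 ]), 'orientation': array([-3.061e+00, -6.990e-01,  1.000e-03]), 'contact_force': array([-0.8  ,  0.252, -0.647]), 'moment': array([ 0.011,  0.069, -0.014]), 'gripper_force': np.float64(0.0), 'grip_width': np.float64(0.085)}
scene {'vertical_fov': np.float64(48.869), 'cx': np.float64(322.679), 'cy': np.float64(202.986), 'cam_to_world': array([[ 0.658, -0.507,  0.557,  1.259],
       [ 0.753,  0.447, -0.483, -0.608],
       [-0.004,  0.737,  0.676,  0.936],
       [ 0.   ,  0.   ,  0.   ,  1.   ]])} 440.1907399934171
side {'vertical_fov': np.float64(42.421), 'cx': np.float64(331.536), 'cy': np.float64(192.837), 'cam_to_world': array([[ 0.824,  0.423, -0.378, -0.036],
       [-0.567,  0.598, -0.567, -0.905],
       [-0.014,  0.681,  0.732,  1.26 ],
       [ 0.   ,  0.   ,  0.   ,  1.   ]])} 515.3511380383571
wrist {'vertical_fov': np.float64(64.857), 'cx': np.float64(318.258), 'cy': np.float64(206.001), 'T_tool_cam': array([[-0.001,  0.957,  0.29 ,  0.074],
       [ 1.   ,  0.001, -0.001, -0.001],
       [-0.001,  0.29 , -0.957, -0.143],
       [ 0.   ,  0.   ,  0.   ,  1.   ]])} 314.8017468707464
```

View pics/scene0.png

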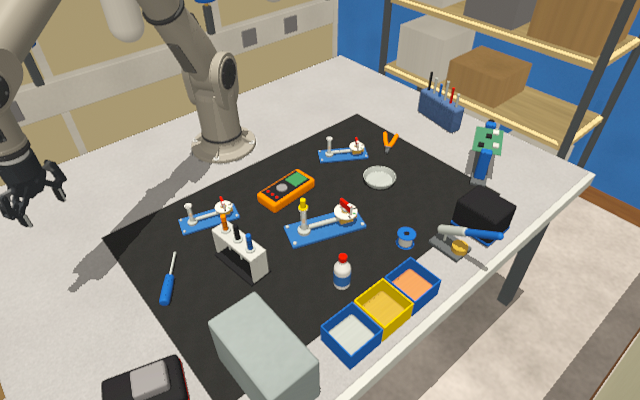

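View pics/side0.png

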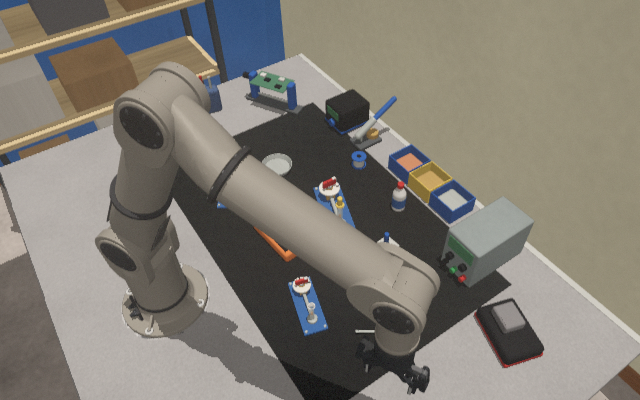

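The scene view shows the large station around (325,225) with the yellow stopper at (303,205) and the red valve at (345,212). The dish is at (379,178). The rack is at (240,250), with the orange rod at (224,222), black at (237,237) and blue at (249,243). In the side view the arm hides the rack.

```bash
cat > m.py <<'E'
from h import *
z=np.load('scene0.npz');im=z['im'];P=z['P'];hsv=cv2.cvtColor(im,cv2.COLOR_BGR2HSV)
H,S,V=[hsv[...,k].astype(int) for k in range(3)];v,u=np.mgrid[:400,:640]
def box(a,b,c,d): return (u>a)&(u<b)&(v>c)&(v<d)
def rep(n,m):
    Q=P[m]; print(n,m.sum(),'med',np.round(np.median(Q,0),4),'lo',np.round(np.percentile(Q,3,0),4),'hi',np.round(np.percentile(Q,97,0),4)); return Q
def rect(Q): 
    (c,s,a)=cv2.minAreaRect((Q[:,:2]*1000).astype(np.float32)); print('  rect',np.round(c,1),np.round(s,1),round(a,1)); print(np.round(cv2.boxPoints((c,s,a)),1).tolist())
print('bench z',np.median(P[box(150,200,200,230)][:,2]))
Q=rep('plate',box(270,380,200,255)&(H>95)&(H<125)&(S>120)&(P[...,2]>.006)&(P[...,2]<.018)); rect(Q)
rep('stopper',box(290,315,190,215)&(H>18)&(H<35)&(S>120))
Q=rep('red',box(325,370,190,225)&((H<8)|(H>172))&(S>130)); rect(Q)
Q=rep('redtop',box(325,370,190,225)&((H<8)|(H>172))&(S>130)&(P[...,2]>.08)); rect(Q)
Q=rep('whitetop',box(325,370,190,225)&(S<60)&(V>150)&(P[...,2]>.06)&(P[...,2]<.1))
Q=rep('dial',box(325,370,190,230)&(S<60)&(V>150)&(P[...,2]>.044)&(P[...,2]<.054)); rect(Q)
Q=rep('rim',box(290,318,190,225)&(S<60)&(P[...,2]>.1)&(P[...,2]<.11))
Q=rep('dish',box(355,405,160,195)&(P[...,2]>.015)&(P[...,2]<.028));rect(Q)
Q=rep('racktop',box(205,280,210,290)&(P[...,2]>.088)&(P[...,2]<.1)&(S<60));rect(Q)
Q=rep('orange',box(210,232,200,240)&(H>3)&(H<22)&(S>140)&(P[...,2]>.09))
Q=rep('blue',box(240,260,225,260)&(H>95)&(H<125)&(S>120)&(P[...,2]>.09))
Q=rep('black',box(230,245,220,255)&(V<60)&(P[...,2]>.1))
cv2.imwrite('pics/crop1.png',cv2.resize(im[160:300,170:420],(800,448),interpolation=cv2.INTER_CUBIC))
E
python3 m.py
```

```text
bench z 0.00221576647802868
plate 1109 med [ 0.5829 -0.0249  0.0128] lo [ 0.5118 -0.1155  0.0077] hi [0.6389 0.0823 0.0162]
  rect [574.2  -7.7] [230.2  94. ] 69.9
[[490.5, -99.69999694824219], [578.7000122070312, -132.0], [657.9000244140625, 84.19999694824219], [569.7000122070312, 116.5]]
stopper 106 med [ 0.5544 -0.0698  0.1136] lo [ 0.4161 -0.0788 -0.    ] hi [0.5625 0.0284 0.1389]
red 84 med [0.5908 0.0501 0.0757] lo [0.5347 0.0471 0.0026] hi [0.6158 0.1151 0.0859]
  rect [560.8  81. ] [ 29.4 129.2] 47.0
[[503.6000061035156, 114.30000305175781], [598.0, 26.200000762939453], [618.0, 47.70000076293945], [523.5999755859375, 135.8000030517578]]
redtop 30 med [0.5883 0.0522 0.0843] lo [0.5736 0.0482 0.0809] hi [0.6021 0.059  0.0864]
  rect [588.1  54.1] [29.8 12.9] 8.5
[[572.4000244140625, 58.29999923706055], [574.2999877929688, 45.5], [603.7999877929688, 49.900001525878906], [601.9000244140625, 62.70000076293945]]
whitetop 29 med [0.6164 0.0537 0.0811] lo [0.595  0.0462 0.0612] hi [0.62   0.0606 0.0867]
dial 183 med [0.6028 0.0433 0.0502] lo [0.5657 0.0226 0.0466] hi [0.6269 0.0839 0
[... 417 characters left out ...]
703125, 261.20001220703125], [539.4000244140625, 200.6999969482422], [598.9000244140625, 288.0], [510.1000061035156, 348.5]]
racktop 723 med [ 0.5383 -0.2727  0.0958] lo [ 0.4516 -0.2938  0.0894] hi [ 0.6034 -0.237   0.0996]
  rect [ 524.3 -265.3] [163.5  52.5] 6.1
[[440.20001220703125, -247.8000030517578], [445.70001220703125, -300.0], [608.4000244140625, -282.70001220703125], [602.7999877929688, -230.5]]
orange 76 med [ 0.4788 -0.2717  0.1328] lo [ 0.471  -0.2766  0.1034] hi [ 0.4821 -0.2647  0.1514]
blue 75 med [ 0.5781 -0.2607  0.1325] lo [ 0.5696 -0.2654  0.1014] hi [ 0.5813 -0.2548  0.1513]
black 68 med [ 0.5285 -0.2656  0.1315] lo [ 0.5199 -0.2699  0.103 ] hi [ 0.5312 -0.2592  0.1502]
```

View pics/crop1.png

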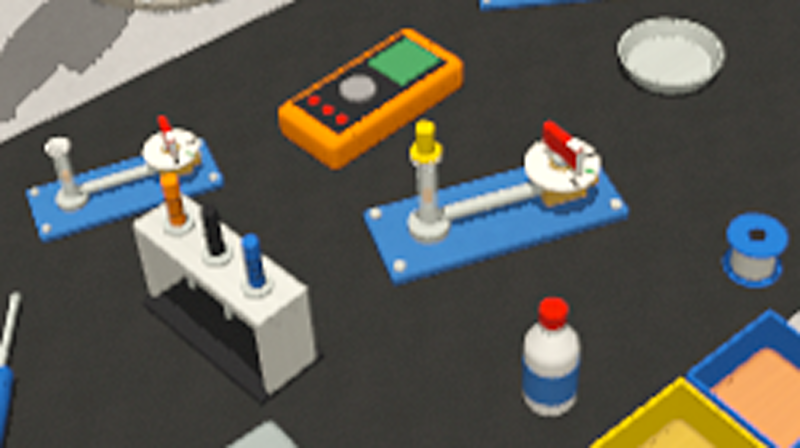

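Estimates are close enough to start moving: tube ≈ (552,-69), valve ≈ (597,53), dish ≈ (525,275), orange rod ≈ (475,-270). I'll go over the rack first and look with the wrist camera.

Emit:
servo_tool(
  commands=[
    [0,0,-10,30,60,15,0],
    [0,0,-10,60,110,15,0],
    [0,0,-20,91,160,15,0],
    [0,0,-20,91,168,15,0],
    [0,0,-20,91,168,15,0],
  ],
)

```text
clock: 0.57
tcp_pos: [0.3865, -0.4356, 0.2462]
orientation: [-3.136, -0.158, -0.001]
contact_force: [0.8, 0.5, 0.4]
grip_width: 0.0853
gripper_force: 0.0
```

Emit:
servo_tool(
  commands=[
    [0,0,0,18,34,0,0],
    [0,0,0,36,68,0,0],
    [0,0,0,54,102,0,0],
    [0,0,0,72,136,0,0],
    [0,0,0,91,168,0,0],
  ],
)

```text
clock: 0.98
tcp_pos: [0.4751, -0.2701, 0.2462]
orientation: [-3.138, -0.157, 0.0]
contact_force: [-0.1, -0.8, 0.2]
grip_width: 0.0856
gripper_force: 0.0
```

Emit:
servo_tool(
  commands=[
    [0,0,0,0,0,0,0],
    [0,0,0,0,0,0,0],
    [0,0,0,0,0,0,0],
  ],
)

```text
clock: 1.23
tcp_pos: [0.4745, -0.2726, 0.2461]
orientation: [3.137, 0.157, -0.001]
contact_force: [1.0, -0.2, 0.3]
grip_width: 0.0854
gripper_force: 0.0
```

```bash
cat > w.py <<'E'
import sys
from h import *
n=sys.argv[1]
o=r.get_obs();print('t',o['clock'],np.round(o['tcp_pos'],4),np.round(o['orientation'],4),np.round(o['contact_force'],1))
im,d,T,f,i=cam('wrist');cv2.imwrite(f'pics/{n}.png',im);P=cloud(d,T,f,i);np.savez(n+'.npz',im=im,P=P,d=d)
E
python3 w.py w1
```

```text
t 1.2333 [ 0.4745 -0.2726  0.2461] [ 3.1374e+00  1.5660e-01 -1.0000e-03] [ 1.  -0.2  0.3]
```

View pics/w1.png

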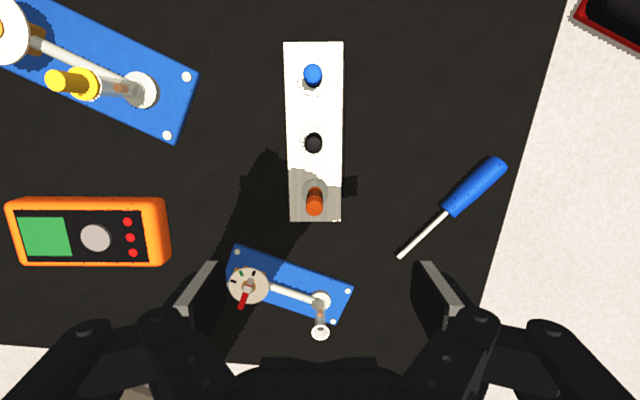

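The wrist view shows the rack from above: orange handle (314,200), black (313,143), blue (313,76). Stopper (65,80) is at upper left, with the small decoy station (290,285) below.

```bash
cat > k.py <<'E'
from h import *
def top(n,hr,zr,box,smin=120):
    z=np.load(n+'.npz');im=z['im'];P=z['P'];h=cv2.cvtColor(im,cv2.COLOR_BGR2HSV).astype(int)
    v,u=np.mgrid[:400,:640]
    m=(u>box[0])&(u<box[1])&(v>box[2])&(v<box[3])&(h[...,0]>=hr[0])&(h[...,0]<=hr[1])&(h[...,1]>=smin)&(P[...,2]>zr[0])&(P[...,2]<zr[1])
    Q=P[m]; print(m.sum(),'mean',np.round(Q.mean(0)*1000,1),'mid',np.round((np.percentile(Q,2,0)+np.percentile(Q,98,0))*500,1),'ext',np.round((np.percentile(Q,98,0)-np.percentile(Q,2,0))*1000,1))
    return Q
E
python3 - <<'E'
from k import *
b=(280,350,150,230)
Q=top('w1',(0,22),(.09,.17),b); print(np.percentile(Q[:,2],[2,50,90,98]))
top('w1',(0,22),(.145,.16),b)
top('w1',(0,22),(.105,.14),b)
Q=top('w1',(18,38),(.08,.17),(30,110,50,110)); print(np.percentile(Q[:,2],[2,50,90,98]))
top('w1',(18,38),(.132,.145),(30,110,50,110))
top('w1',(18,38),(.104,.112),(30,110,50,110))
Q=top('w1',(0,180),(.09,.1),(270,360,20,240),0);(c,s,a)=cv2.minAreaRect((Q[:,:2]*1000).astype(np.float32));print(c,s,a)
Q=top('w1',(95,125),(.004,.02),(0,215,0,160));(c,s,a)=cv2.minAreaRect((Q[:,:2]*1000).astype(np.float32));print(c,s,a)
E
```

```text
412 mean [ 475.8 -267.8  137.6] mid [ 474.  -267.9  126.1] ext [11.6 12.5 47.6]
[0.10229747 0.14717135 0.14940092 0.14987729]
223 mean [ 473.7 -268.   148.7] mid [ 473.5 -268.   147.9] ext [11.6 12.3  4.5]
147 mean [ 478.3 -267.5  124.6] mid [ 476.6 -267.5  122.7] ext [ 6.6 12.4 32.4]
1271 mean [549.8 -70.5 122.1] mid [549.8 -69.3 122.5] ext [22.  18.7 30.7]
[0.10710971 0.12135127 0.13697167 0.13785914]
436 mean [549.6 -68.  136.2] mid [549.6 -67.1 135.2] ext [13.9 14.3  5.8]
468 mean [550.2 -71.3 108.9] mid [549.7 -69.3 108.7] ext [23.7 20.3  5.3]
8537 mean [ 530.2 -262.1   95.6] mid [ 522.9 -262.4   96.6] ext [153.2  55.8   5.8]
(522.2986450195312, -262.9353942871094) (159.88478088378906, 50.139495849609375) 6.1753034591674805
9843 mean [568.7 -33.4  11.8] mid [564.4 -27.1  11.3] ext [119.2 183.    4.6]
(566.1302490234375, -19.778976440429688) (200.70445251464844, 90.32627868652344) 70.04138946533203
```

Emit:
servo_tool(
  commands=[
    [0,0,0,15,40,0,0],
    [0,0,0,30,80,0,0],
    [0,0,0,45,120,0,0],
    [0,0,0,60,160,0,0],
    [0,0,0,75,200,0,0],
  ],
)

```text
clock: 1.7
tcp_pos: [0.5481, -0.0775, 0.2464]
orientation: [3.137, 0.15, 0.0]
contact_force: [1.6, -0.3, 0.0]
grip_width: 0.0852
gripper_force: 0.0
```

Emit:
servo_tool(
  commands=[
    [0,0,0,0,4,0,0.3],
    [0,0,0,0,4,0,0.3],
    [0,0,0,0,4,0,0.3],
    [0,0,0,0,4,0,0.3],
  ],
)

```text
clock: 2.03
tcp_pos: [0.5474, -0.0762, 0.2461]
orientation: [3.137, 0.15, -0.001]
contact_force: [0.1, 0.5, 0.8]
grip_width: 0.0597
gripper_force: 0.0
```

```bash
python3 w.py w2; python3 - <<'E'
from k import *
Q=top('w2',(18,38),(.08,.17),(200,440,50,350)); print(np.percentile(Q[:,2],[2,50,90,98]))
top('w2',(18,38),(.132,.145),(200,440,50,350))
top('w2',(18,38),(.104,.112),(200,440,50,350))
z=np.load('w2.npz');P=z['P'];im=z['im'];h=cv2.cvtColor(im,cv2.COLOR_BGR2HSV).astype(int)
m=((h[...,0]<8)|(h[...,0]>172))&(h[...,1]>130)&(P[...,2]>.079)&(P[...,2]<.092);Q=P[m];(c,s,a)=cv2.minAreaRect((Q[:,:2]*1000).astype(np.float32));print('red',m.sum(),c,s,a)
m=(abs(P[...,2]-.083)<.007)&(np.hypot(P[...,0]-.595,P[...,1]-.053)<.04);Q=P[m];(c,s,a)=cv2.minAreaRect((Q[:,:2]*1000).astype(np.float32));print('bar',m.sum(),c,s,a)
E
```

```text
t 2.0333 [ 0.5474 -0.0762  0.2461] [ 3.1369e+00  1.4980e-01 -1.0000e-03] [0.1 0.5 0.8]
664 mean [552.8 -66.  122.1] mid [552.3 -65.9 122.1] ext [18.5 23.  31.7]
[0.10625767 0.11924945 0.1373828  0.13799266]
270 mean [550.3 -66.1 136.7] mid [549.9 -66.  135.6] ext [13.7 14.   5.5]
303 mean [554.2 -65.8 108.9] mid [552.  -65.9 108. ] ext [19.8 24.2  5.4]
red 419 (594.196044921875, 55.34827423095703) (9.95625114440918, 46.49760055541992) 87.82577514648438
bar 683 (593.9922485351562, 55.139251708984375) (10.885078430175781, 48.21595764160156) 89.31924438476562
```

View pics/w2.png

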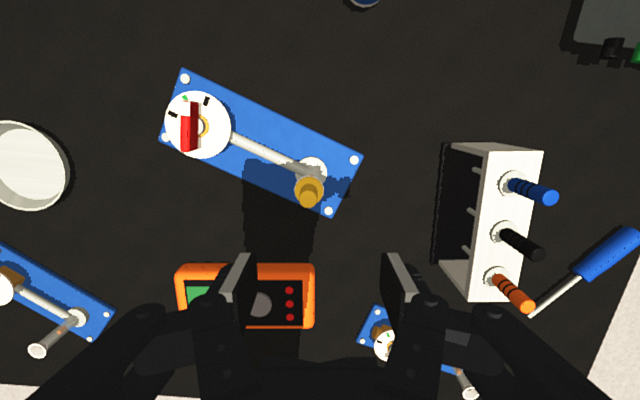

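The wrist view shows the stopper top at (307,187) between the fingers, ahead of them. The valve bar at (190,127) lies almost along world +x, so the handle starts at about 18°. The dish is at the left edge (25,165) and the rods are at right.

Emit:
servo_tool(
  commands=[
    [0,0,0,1,5,-30,0.4],
    [0,0,0,3,10,-60,0.4],
    [0,0,0,3,10,-90,0.4],
    [0,0,0,3,10,-90,0.4],
    [0,0,0,3,10,-90,0.4],
  ],
)

```text
clock: 2.5
tcp_pos: [0.5497, -0.0648, 0.1555]
orientation: [3.138, 0.153, -0.006]
contact_force: [-0.5, 0.1, 0.2]
grip_width: 0.0511
gripper_force: 0.0
```

Emit:
servo_tool(
  commands=[
    [0,0,0,0,0,0,0.4],
    [0,0,0,0,0,0,0.4],
    [0,0,0,0,0,0,0.4],
  ],
)

```text
clock: 2.75
tcp_pos: [0.5523, -0.0636, 0.1583]
orientation: [3.137, 0.155, 0.005]
contact_force: [-0.2, -0.3, 1.3]
grip_width: 0.0514
gripper_force: 0.0
```

```bash
python3 w.py w3; python3 - <<'E'
from k import *
Q=top('w3',(18,38),(.08,.17),(200,440,50,400)); print(np.percentile(Q[:,2],[2,50,90,98]))
Q=top('w3',(18,38),(.132,.145),(200,440,50,400))
print(cv2.minEnclosingCircle((Q[:,:2]*1000).astype(np.float32)))
E
```

```text
t 2.75 [ 0.5523 -0.0636  0.1583] [3.1372 0.1553 0.0053] [-0.2 -0.3  1.3]
1482 mean [553.  -65.3 122.4] mid [552.3 -65.7 122. ] ext [18.7 22.7 31.8]
[0.10610843 0.12181964 0.13723498 0.13787964]
582 mean [550.5 -65.7 136.5] mid [549.9 -65.7 135.4] ext [13.9 13.8  5.3]
((549.5913696289062, -66.0363998413086), 7.973796844482422)
```

View pics/w3.png

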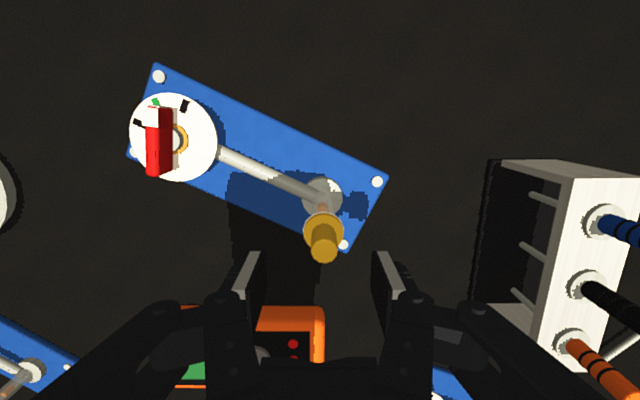

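Emit:
servo_tool(
  commands=[
    [0,0,0,-1,-3,-15,0.4],
    [0,0,0,-1,-3,-30,0.4],
    [0,0,0,-1,-3,-43,0.4],
    [0,0,0,-1,-3,-43,0.4],
    [0,0,0,-1,-3,-43,0.4],
  ],
)

```text
clock: 3.22
tcp_pos: [0.55, -0.0661, 0.1137]
orientation: [-3.138, -0.157, 0.0]
contact_force: [0.3, 0.6, -0.0]
grip_width: 0.0515
gripper_force: 0.0
```

Emit:
servo_tool(
  commands=[
    [0,0,0,0,0,0,1],
    [0,0,0,0,0,0,1],
    [0,0,0,0,0,0,1],
    [0,0,0,0,0,0,1],
    [0,0,0,0,0,0,1],
  ],
  force=30,
)

```text
clock: 3.63
tcp_pos: [0.5508, -0.0661, 0.1144]
orientation: [3.137, 0.156, 0.003]
contact_force: [-1.0, 0.2, 6.5]
grip_width: 0.0146
gripper_force: 29.3
```

Emit:
servo_tool(
  commands=[
    [0,0,0,0,0,0,1],
    [0,0,0,0,0,0,1],
    [0,0,0,0,0,0,1],
  ],
)

```text
clock: 3.88
tcp_pos: [0.5508, -0.0661, 0.1144]
orientation: [3.137, 0.156, 0.003]
contact_force: [-1.2, 0.1, 5.6]
grip_width: 0.0147
gripper_force: 29.3
```

Emit:
servo_tool(
  commands=[
    [0,0,0,0,0,20,1],
    [0,0,0,0,0,50,1],
    [0,0,0,0,10,80,1],
    [0,0,0,-3,45,95,1],
    [0,0,0,-6,80,100,1],
  ],
)

```text
clock: 4.3
tcp_pos: [0.5459, 0.0132, 0.2168]
orientation: [3.137, 0.149, 0.009]
contact_force: [0.7, 1.2, -0.2]
grip_width: 0.0151
gripper_force: 29.4
```

Emit:
servo_tool(
  commands=[
    [0,0,0,-3,40,0,1],
    [0,0,0,-6,80,0,1],
    [0,0,0,-9,120,0,1],
    [0,0,0,-12,160,0,1],
    [0,0,0,-15,195,0,1],
  ],
)

```text
clock: 4.72
tcp_pos: [0.5283, 0.2118, 0.2136]
orientation: [-3.137, -0.159, -0.001]
contact_force: [1.2, 0.2, -0.2]
grip_width: 0.0149
gripper_force: 29.4
```

Emit:
servo_tool(
  commands=[
    [0,0,0,-2,30,0,1],
    [0,0,0,-4,60,0,1],
    [0,0,0,-4,65,0,1],
    [0,0,0,-4,65,0,1],
  ],
)

```text
clock: 5.05
tcp_pos: [0.524, 0.277, 0.2133]
orientation: [-3.136, -0.164, 0.001]
contact_force: [0.8, 0.0, -0.8]
grip_width: 0.0146
gripper_force: 29.4
```

```bash
python3 w.py w4; python3 - <<'E'
from k import *
P=np.load('scene0.npz')['P']
d=np.hypot(P[...,0]-.525,P[...,1]-.275); m=(d<.2)&(P[...,2]>.03)&(P[...,2]<.2)
print(m.sum(), np.round(P[m][::max(1,m.sum()//12)],3).tolist())
w=np.load('w4.npz');P=w['P'];m=(np.hypot(P[...,0]-.525,P[...,1]-.275)<.065)&(abs(P[...,2]-.02)<.004)
if m.sum()>5: print(m.sum(),cv2.minAreaRect((P[m][:,:2]*1000).astype(np.float32)),cv2.minEnclosingCircle((P[m][:,:2]*1000).astype(np.float32)))
E
```

```text
t 5.05 [0.524  0.277  0.2133] [-3.136e+00 -1.641e-01  5.000e-04] [ 0.8  0.  -0.8]
117 [[0.354, 0.328, 0.062], [0.377, 0.315, 0.067], [0.367, 0.317, 0.052], [0.35, 0.323, 0.037], [0.372, 0.347, 0.037], [0.381, 0.313, 0.053], [0.359, 0.311, 0.038], [0.378, 0.336, 0.036], [0.374, 0.311, 0.042], [0.363, 0.297, 0.038], [0.383, 0.321, 0.038], [0.38, 0.31, 0.037], [0.379, 0.296, 0.039]]
1272 ((522.1602783203125, 277.9339294433594), (106.1470718383789, 106.34929656982422), 6.383616924285889) ((522.4386596679688, 277.9403991699219), 53.63652038574219)
```

View pics/w4.png

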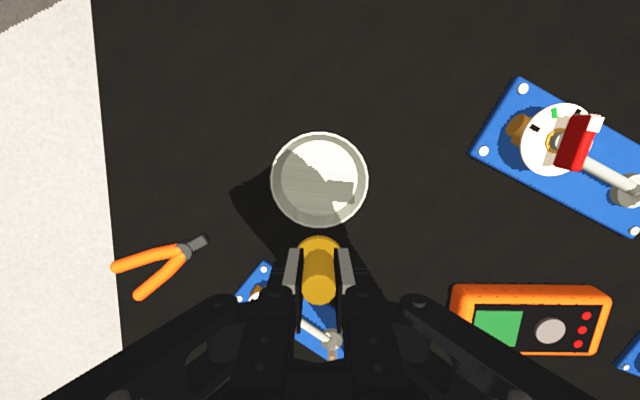

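The view shows the stopper held between the pads at (318,270), with the dish directly beneath at (319,180). The nearest neighbour is well clear.

Emit:
servo_tool(
  commands=[
    [0,0,0,0,0,-40,1],
    [0,0,0,0,0,-80,1],
    [0,0,0,0,0,-120,1],
    [0,0,0,0,0,-150,1],
    [0,0,0,0,0,-165,1],
  ],
)

```text
clock: 5.52
tcp_pos: [0.5234, 0.2696, 0.0442]
orientation: [3.134, 0.152, -0.008]
contact_force: [-0.8, -0.0, -0.4]
grip_width: 0.0144
gripper_force: 29.4
```

Emit:
servo_tool(
  commands=[
    [0,0,0,0,0,-10,1],
    [0,0,0,0,0,-20,1],
    [0,0,0,0,0,-20,1],
    [0,0,0,0,0,-20,1],
  ],
)

```text
clock: 5.85
tcp_pos: [0.5257, 0.2735, 0.0289]
orientation: [-3.138, -0.155, -0.001]
contact_force: [0.8, -0.1, -0.1]
grip_width: 0.0151
gripper_force: 29.4
```

Emit:
servo_tool(
  commands=[
    [0,0,0,0,0,0,0.6],
    [0,0,0,0,0,0,0.6],
    [0,0,0,0,0,0,0.5],
    [0,0,0,0,0,0,0.5],
    [0,0,0,0,0,10,0.5],
  ],
)

```text
clock: 6.27
tcp_pos: [0.524, 0.2733, 0.0375]
orientation: [3.136, 0.157, -0.003]
contact_force: [0.6, -1.1, -0.3]
grip_width: 0.0421
gripper_force: 0.0
```

Emit:
servo_tool(
  commands=[
    [0,0,0,0,0,20,0.5],
    [0,0,0,0,0,50,0.4],
    [0,0,0,0,0,90,0.3],
    [0,0,0,0,0,130,0.3],
    [0,0,0,0,0,170,0.3],
  ],
)

```text
clock: 6.68
tcp_pos: [0.5245, 0.2738, 0.211]
orientation: [-3.137, -0.157, -0.0]
contact_force: [1.2, 0.2, -0.1]
grip_width: 0.0598
gripper_force: 0.0
```

```bash
python3 w.py w5; python3 - <<'E'
from k import *
Q=top('w5',(18,38),(-.01,.2),(100,540,20,400))
im=np.load('w5.npz')['im']; 
w=np.load('w5.npz');P=w['P'];m=(np.hypot(P[...,0]-.522,P[...,1]-.278)<.065)&(abs(P[...,2]-.02)<.004);print(cv2.minEnclosingCircle((P[m][:,:2]*1000).astype(np.float32)))
E
```

```text
t 6.6833 [0.5245 0.2738 0.211 ] [-3.1374e+00 -1.5720e-01 -2.0000e-04] [ 1.2  0.2 -0.1]
1824 mean [437.5 340.8  23.6] mid [478.8 263.8  31.1] ext [244.5 493.3  35. ]
((522.5177612304688, 277.71612548828125), 53.71931457519531)
```

```bash
python3 - <<'E'
from k import *
w=np.load('w5.npz');P=w['P'];h=cv2.cvtColor(w['im'],cv2.COLOR_BGR2HSV).astype(int)
m=(np.hypot(P[...,0]-.5225,P[...,1]-.278)<.06)&(h[...,0]>17)&(h[...,0]<38)&(h[...,1]>120)
Q=P[m];print(m.sum(),Q.mean(0),Q.min(0),Q.max(0))
E
```

```text
470 [0.52701381 0.27547592 0.03313957] [0.50566545 0.26202017 0.00371773] [0.5371795  0.30475213 0.22069861]
```

Emit:
servo_tool(
  commands=[
    [0,0,0,-4,-35,10,0.3],
    [0,0,0,-8,-75,20,0.3],
    [0,0,0,-11,-115,20,0.3],
    [0,0,0,-15,-155,20,0.3],
    [0,0,0,-19,-195,20,0.3],
  ],
)

```text
clock: 7.15
tcp_pos: [0.5056, 0.0773, 0.2293]
orientation: [-3.138, -0.157, -0.002]
contact_force: [1.1, -0.4, -0.1]
grip_width: 0.0598
gripper_force: 0.0
```

Emit:
servo_tool(
  commands=[
    [0,0,0,-4,-40,0,0.3],
    [0,0,0,-8,-80,0,0.3],
    [0,0,0,-11,-120,0,0.3],
    [0,0,0,-15,-160,0,0.3],
    [0,0,0,-19,-195,0,0.3],
  ],
)

```text
clock: 7.57
tcp_pos: [0.4863, -0.1188, 0.2291]
orientation: [3.137, 0.155, 0.002]
contact_force: [0.8, -0.3, -0.2]
grip_width: 0.0598
gripper_force: 0.0
```

Emit:
servo_tool(
  commands=[
    [0,0,0,-4,-40,0,0.3],
    [0,0,0,-8,-80,0,0.3],
    [0,0,0,-11,-120,0,0.3],
    [0,0,0,-14,-152,0,0.3],
    [0,0,0,-14,-152,0,0.3],
  ],
)

```text
clock: 7.98
tcp_pos: [0.4708, -0.276, 0.229]
orientation: [3.135, 0.141, 0.0]
contact_force: [-0.3, -1.0, 0.6]
grip_width: 0.0595
gripper_force: 0.0
```

Emit:
servo_tool(
  commands=[
    [0,0,0,0,0,0,0.4],
    [0,0,0,0,0,-10,0.4],
    [0,0,0,0,0,-30,0.4],
    [0,0,0,0,0,-50,0.4],
    [0,0,0,0,0,-50,0.4],
  ],
)

```text
clock: 8.4
tcp_pos: [0.4712, -0.2648, 0.1745]
orientation: [-3.134, -0.162, 0.009]
contact_force: [-1.0, 0.6, -0.6]
grip_width: 0.0512
gripper_force: 0.0
```

```bash
python3 w.py w6; python3 - <<'E'
from k import *
b=(230,430,60,400)
Q=top('w6',(0,22),(.145,.16),b);print(cv2.minEnclosingCircle((Q[:,:2]*1000).astype(np.float32)))
top('w6',(0,22),(.105,.14),b)
p=[]
for _ in range(6): r.grab_frame('wrist'); p.append(r.get_obs()['tcp_pos'])
print(np.round(p,4).tolist(),np.mean(p,0))
E
```

```text
t 8.4 [ 0.4712 -0.2648  0.1745] [-3.1336 -0.1618  0.0087] [-1.   0.6 -0.6]
432 mean [ 473.8 -267.8  148.6] mid [ 473.3 -267.9  147.9] ext [12.1 12.1  4.4]
((473.0008544921875, -267.9286193847656), 7.036269187927246)
348 mean [ 478.2 -267.   124.6] mid [ 476.9 -267.5  122.7] ext [ 6.2 12.4 33.9]
[[0.473, -0.2663, 0.1778], [0.4736, -0.267, 0.1788], [0.4739, -0.2675, 0.1793], [0.474, -0.2678, 0.1795], [0.4739, -0.268, 0.1795], [0.4738, -0.2681, 0.1794]] [ 0.47370402 -0.26744226  0.17906004]
```

Emit:
servo_tool(
  commands=[
    [0,0,0,0,0,-20,0.4],
    [0,0,0,0,0,-40,0.4],
    [0,0,0,0,0,-60,0.4],
    [0,0,0,0,0,-69,0.4],
    [0,0,0,0,0,-69,0.4],
  ],
)

```text
clock: 9.17
tcp_pos: [0.472, -0.2676, 0.1078]
orientation: [-3.136, -0.157, 0.004]
contact_force: [0.2, 0.1, -0.9]
grip_width: 0.051
gripper_force: 0.0
```

Emit:
servo_tool(
  commands=[
    [0,0,0,0,0,0,0.4],
    [0,0,0,0,0,0,0.4],
    [0,0,0,0,0,0,1],
    [0,0,0,0,0,0,1],
    [0,0,0,0,0,0,1],
  ],
  force=50,
)

```text
clock: 9.58
tcp_pos: [0.4735, -0.2683, 0.1101]
orientation: [3.137, 0.156, 0.002]
contact_force: [0.3, 0.5, -0.1]
grip_width: 0.0151
gripper_force: 0.4
```

Emit:
servo_tool(
  commands=[
    [0,0,0,0,0,0,1],
    [0,0,0,0,0,0,1],
    [0,0,0,0,0,0,1],
    [0,0,0,0,0,0,1],
    [0,0,0,0,0,0,1],
  ],
)

```text
clock: 10.0
tcp_pos: [0.4735, -0.2683, 0.1101]
orientation: [3.137, 0.156, 0.002]
contact_force: [-1.8, 0.0, 6.1]
grip_width: 0.0127
gripper_force: 48.6
```

Emit:
servo_tool(
  commands=[
    [0,0,0,0,0,20,1],
    [0,0,0,0,0,45,1],
    [0,0,0,0,0,75,1],
    [0,0,0,0,0,105,1],
    [0,0,0,0,0,125,1],
  ],
)

```text
clock: 10.42
tcp_pos: [0.4737, -0.2684, 0.237]
orientation: [3.137, 0.156, 0.004]
contact_force: [-0.5, 0.4, -1.0]
grip_width: 0.0131
gripper_force: 49.0
```

Emit:
servo_tool(
  commands=[
    [0,0,0,0,0,0,1],
    [0,0,0,0,0,0,1],
    [0,0,0,0,0,0,1],
    [0,0,0,0,0,0,1],
  ],
)

```text
clock: 10.75
tcp_pos: [0.4721, -0.2677, 0.2328]
orientation: [-3.136, -0.157, 0.004]
contact_force: [0.8, -0.1, -0.1]
grip_width: 0.0131
gripper_force: 49.0
```

```bash
python3 w.py w7; python3 - <<'E'
from k import *
Q=top('w7',(0,22),(.2,.3),(200,440,100,400))
im,d,T,f,i=cam('side');P=cloud(d,T,f,i);np.savez('side1.npz',im=im,P=P,d=d)
w=np.load('w7.npz')['im']
cv2.imwrite('pics/c7.png',np.hstack([w[60:400,180:460],cv2.resize(im[150:400,250:520],(367,340))]))
E
```

```text
t 10.75 [ 0.4721 -0.2677  0.2328] [-3.1365 -0.1566  0.0039] [ 0.8 -0.1 -0.1]
2223 mean [ 475.2 -266.   258.8] mid [ 472.7 -266.2  248.8] ext [11.8 12.6 47.2]
```

View pics/c7.png

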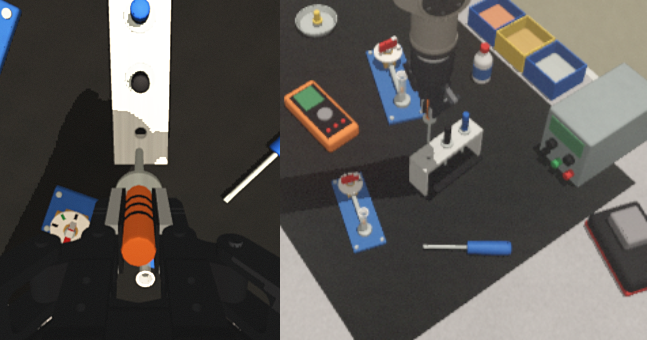

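The left crop shows the rod held by its handle (138,225) with the collar and shaft above it. In the right crop the rod is clear of the rack, black and blue are untouched, and the stopper is in the dish (317,17). Next I check the rod's tilt.

```bash
python3 - <<'E'
from k import *
for n in ['w7','side1']:
    P=np.load(n+'.npz')['P']; m=(np.hypot(P[...,0]-.474,P[...,1]+.268)<.02)&(P[...,2]>.125)&(P[...,2]<.3)
    Q=P[m]
    for a in np.arange(.12,.3,.012):
        q=Q[(Q[:,2]>=a)&(Q[:,2]<a+.012)]
        if len(q)>3: print(n,round(a,3),len(q),np.round(q.mean(0)*1000,1),np.round(np.ptp(q,0)*1000,1))
p=[]
for _ in range(5): r.grab_frame('wrist'); p.append(r.get_obs()['tcp_pos'])
print(np.round(p,4).tolist(), r.get_obs()['orientation'])
E
```

```text
w7 0.144 34 [ 473.2 -266.7  150.7] [ 3.5  6.  11.2]
w7 0.156 47 [ 473.1 -266.7  161.9] [ 3.4  5.9 11.1]
w7 0.168 52 [ 473.3 -266.7  173.9] [ 2.5  5.6 11.8]
w7 0.18 52 [ 473.5 -266.6  185.5] [ 1.9  5.3 10.5]
w7 0.216 686 [ 479.3 -265.8  221.9] [13.4 24.1 10.9]
w7 0.228 393 [ 478.6 -266.2  235.6] [11.3 35.  12. ]
w7 0.24 975 [ 479.5 -266.7  246.1] [10.7 37.6 12. ]
w7 0.252 1288 [ 479.4 -266.8  258. ] [11.3 37.6 12. ]
w7 0.264 2207 [ 475.5 -266.5  270.3] [27.  35.8 12. ]
w7 0.276 1620 [ 480.3 -268.1  281.8] [27.8 35.4 12. ]
w7 0.288 702 [ 484.9 -268.2  293.5] [16.  35.3 12. ]
side1 0.144 4 [ 470.3 -266.2  150. ] [2.3 2.8 9.1]
side1 0.156 8 [ 471.1 -266.9  161.3] [6.3 7.4 8.3]
side1 0.168 9 [ 471.4 -267.1  174.7] [5.9 7.8 7.8]
side1 0.18 4 [ 472.1 -267.8  184.3] [3.4 4.3 4.3]
side1 0.192 6 [ 470.8 -269.1  197.2] [5.2 3.7 9.5]
side1 0.216 39 [ 467.6 -269.8  223.2] [21.1 26.   8.2]
side1 0.228 13 [ 464.7 -267.4  235.4] [10.4 25.3 11.3]
side1 0.24 36 [ 466.9 -272.5  246.2] [21.5 29.3 11.4]
side1 0.252 30 [ 465.  -272.1  258.1] [15.6 31.  11.1]
side1 0.264 34 [ 465.2 -268.2  269.5] [ 9.5 30.7 10.9]
side1 0.276 33 [ 468.  -271.3  284.2] [26.2 33.4 10.4]
side1 0.288 22 [ 470.8 -274.5  292.8] [26.1 34.  11.8]
[[0.4724, -0.2678, 0.2331], [0.4726, -0.2679, 0.2334], [0.4727, -0.268, 0.2336], [0.4728, -0.268, 0.2338], [0.4729, -0.268, 0.234]] [-3.13740277e+00 -1.56607813e-01  8.24914790e-04]
```

Emit:
servo_tool(
  commands=[
    [0,0,0,14,38,0,1],
    [0,0,0,28,76,0,1],
    [0,0,0,43,114,0,1],
    [0,0,0,58,152,0,1],
    [0,0,0,70,185,0,1],
  ],
)

```text
clock: 11.52
tcp_pos: [0.5439, -0.0802, 0.2345]
orientation: [-3.137, -0.158, -0.001]
contact_force: [0.6, -0.4, -0.5]
grip_width: 0.0126
gripper_force: 49.0
```

Emit:
servo_tool(
  commands=[
    [0,0,0,7,17,0,1],
    [0,0,0,7,17,0,1],
    [0,0,0,7,17,0,1],
    [0,0,0,7,17,0,1],
    [0,0,0,7,17,0,1],
  ],
)

```text
clock: 11.93
tcp_pos: [0.5495, -0.068, 0.2342]
orientation: [3.137, 0.152, -0.001]
contact_force: [-0.6, -0.2, -0.2]
grip_width: 0.0127
gripper_force: 49.0
```

```bash
cat > tube.py <<'E'
from k import *
for _ in range(6): r.grab_frame('wrist')
o=r.get_obs();print('t',o['clock'],np.round(o['tcp_pos'],4),np.round(o['contact_force'],1))
im,d,T,f,i=cam('wrist');P=cloud(d,T,f,i);cv2.imwrite('pics/w8.png',im)
D=np.hypot(P[...,0]-.55,P[...,1]+.066)
m=(D<.02)&(abs(P[...,2]-.105)<.003);print('rim',m.sum(),np.round(P[m].mean(0)*1000,1),cv2.minEnclosingCircle((P[m][:,:2]*1000).astype(np.float32)))
for a in np.arange(.115,.22,.012):
    m=(D<.02)&(P[...,2]>=a)&(P[...,2]<a+.012)
    if m.sum()>3: q=P[m];print(round(a,3),m.sum(),np.round(q.mean(0)*1000,1),np.round((q.max(0)+q.min(0))*500,1),np.round(np.ptp(q,0)*1000,1))
im,d,T,f,i=cam('scene');P=cloud(d,T,f,i);cv2.imwrite('pics/s8.png',cv2.resize(im[130:260,240:400],(640,520)))
E
python3 tube.py
```

```text
t 12.2333 [ 0.5499 -0.0667  0.2344] [ 0.4 -0.7 -0.3]
rim 386 [549.4 -66.1 104.5] ((549.2365112304688, -66.19783020019531), 13.755267143249512)
0.139 12 [551.4 -65.9 148.5] [551.2 -65.9 148.2] [1.5 4.6 5. ]
0.151 47 [551.  -65.9 157.3] [550.4 -66.1 157. ] [ 3.5  6.  11.8]
0.163 44 [551.2 -65.9 169.3] [550.8 -66.  169.4] [ 2.9  5.7 10.8]
0.175 55 [551.3 -65.7 180.8] [551.  -65.9 181. ] [ 2.3  5.5 11.6]
0.187 27 [551.7 -65.6 190. ] [551.5 -65.8 190.5] [1.8 5.1 6.6]
0.211 260 [557.9 -64.9 222. ] [555.9 -65.2 220.7] [12.7 24.1  4.6]
```

View pics/w8.png

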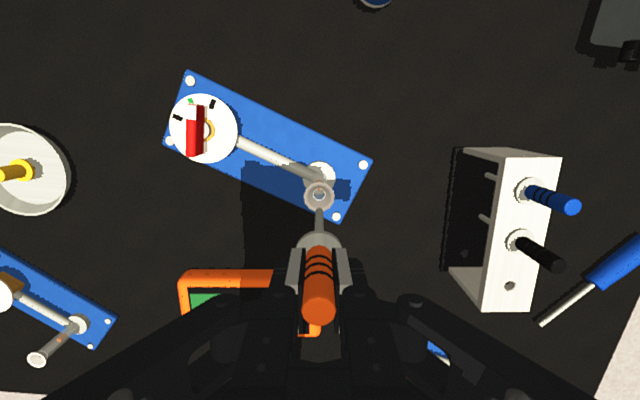

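The view shows the empty tube mouth at (319,195) in line with the shaft tip at (319,215), and the stopper in the dish. Measured alignment is within 0.5 mm, so I descend.

Emit:
servo_tool(
  commands=[
    [0,0,0,0,0,-15,1],
    [0,0,0,0,0,-30,1],
    [0,0,0,0,0,-40,1],
    [0,0,0,0,0,-50,1],
    [0,0,0,0,0,-50,1],
  ],
)

```text
clock: 12.75
tcp_pos: [0.5488, -0.0661, 0.1823]
orientation: [-3.137, -0.157, 0.005]
contact_force: [0.8, 0.5, -0.1]
grip_width: 0.0126
gripper_force: 49.0
```

Emit:
servo_tool(
  commands=[
    [0,0,0,0,0,-5,1],
    [0,0,0,0,0,-10,1],
    [0,0,0,0,0,-15,1],
    [0,0,0,0,0,-20,1],
    [0,0,0,0,0,-20,1],
  ],
)

```text
clock: 13.17
tcp_pos: [0.5495, -0.0661, 0.1633]
orientation: [-3.138, -0.157, 0.002]
contact_force: [-0.0, -0.4, -0.9]
grip_width: 0.013
gripper_force: 49.0
```

Emit:
servo_tool(
  commands=[
    [0,0,0,0,0,-6,1],
    [0,0,0,0,0,-12,1],
    [0,0,0,0,0,-18,1],
    [0,0,0,0,0,-24,1],
    [0,0,0,0,0,-24,1],
  ],
)

```text
clock: 13.58
tcp_pos: [0.5498, -0.0661, 0.1393]
orientation: [3.138, 0.157, -0.001]
contact_force: [0.3, 0.2, -0.1]
grip_width: 0.0128
gripper_force: 49.1
```

```bash
cat > c.py <<'E'
from k import *
for _ in range(4): r.grab_frame('wrist')
o=r.get_obs();print('t',o['clock'],np.round(o['tcp_pos'],4),np.round(o['contact_force'],1),np.round(o['moment'],2))
im,d,T,f,i=cam('wrist');P=cloud(d,T,f,i);cv2.imwrite('pics/w9.png',im[120:400,180:460])
D=np.hypot(P[...,0]-.55,P[...,1]+.066)
for a in np.arange(.07,.18,.004):
    m=(D<.02)&(P[...,2]>=a)&(P[...,2]<a+.004)
    if m.sum()>3: q=P[m];print(round(a,3),m.sum(),np.round((q.max(0)+q.min(0))*500,1),np.round(np.ptp(q,0)*1000,1))
E
python3 c.py
```

```text
t 13.7833 [ 0.5498 -0.0661  0.1401] [-0.  -1.1 -0.5] [ 0.03  0.03 -0.01]
0.07 39 [551.9 -65.9  72.1] [13.3 17.   3.8]
0.074 45 [551.8 -65.7  76. ] [13.  16.5  4. ]
0.078 53 [551.7 -65.3  80. ] [13.1 15.5  3.7]
0.082 43 [551.9 -65.8  84.1] [12.3 14.   3.8]
0.086 42 [552.9 -65.1  88. ] [11.5 11.4  3.9]
0.09 20 [551.5 -66.9  92.1] [4.5 8.5 3.7]
0.094 69 [552.6 -66.1  96. ] [ 6.6 13.4  4. ]
0.098 74 [553.7 -66.6 100. ] [ 8.4 18.2  3.9]
0.102 400 [554.5 -65.9 104. ] [16.5 27.1  4. ]
0.106 10 [556.3 -65.9 106.4] [11.1 22.7  0.6]
0.122 26 [557.9 -64.3 125.1] [ 8.2 22.   1.9]
0.126 549 [555.5 -64.5 128. ] [13.5 24.   4. ]
0.13 83 [555.8 -64.7 132. ] [12.9 18.6  3.9]
0.134 86 [553.1 -64.8 136. ] [ 6.6 12.7  4. ]
0.138 79 [554.3 -62.9 139.9] [ 7.5 15.9  3.7]
0.142 175 [556.6 -64.2 144. ] [ 9.8 33.8  4. ]
0.146 300 [556.8 -65.1 148. ] [10.1 37.   4. ]
0.15 303 [556.6 -65.3 152. ] [10.2 37.4  4. ]
0.154 353 [556.7 -65.3 156. ] [10.9 37.5  4. ]
0.158 398 [556.5 -65.3 160. ] [11.2 37.3  4. ]
0.162 400 [556.3 -65.3 164. ] [10.8 37.9  4. ]
0.166 466 [556.3 -65.3 168. ] [11.3 37.3  4. ]
0.17 382 [549.8 -65.6 172. ] [24.  36.9  4. ]
0.174 847 [549.6 -63.8 176. ] [24.6 25.7  4. ]
0.178 986 [551.  -64.9 180. ] [25.2 33.3  4. ]
```

No slip so far; the collar underside is about 20 mm above the rim. Pushing on down.

Emit:
servo_tool(
  commands=[
    [0,0,0,0,0,-5,1],
    [0,0,0,0,0,-10,1],
    [0,0,0,0,0,-15,1],
    [0,0,0,0,0,-18,1],
  ],
)

```text
clock: 14.17
tcp_pos: [0.5503, -0.0662, 0.1219]
orientation: [3.138, 0.156, 0.001]
contact_force: [0.4, -0.2, 3.7]
grip_width: 0.0126
gripper_force: 49.4
```

Emit:
servo_tool(
  commands=[
    [0,0,0,0,0,-1,1],
    [0,0,0,0,0,-2,1],
    [0,0,0,0,0,-2,1],
    [0,0,0,0,0,-2,1],
    [0,0,0,0,0,-2,1],
  ],
)

```text
clock: 14.58
tcp_pos: [0.5499, -0.0661, 0.1202]
orientation: [-3.138, -0.157, 0.0]
contact_force: [0.9, 0.0, 0.8]
grip_width: 0.0132
gripper_force: 49.3
```

```bash
python3 c.py
```

```text
t 14.7833 [ 0.5498 -0.0661  0.1202] [-0.1 -0.5  1.4] [ 0.03 -0.19 -0.01]
0.07 51 [554.3 -66.2  72. ] [ 8.8 17.5  3.7]
0.074 51 [554.7 -66.4  76. ] [ 7.  16.7  3.9]
0.078 58 [555.  -65.7  80. ] [ 6.7 16.2  4. ]
0.082 62 [555.4 -65.5  84. ] [ 5.9 15.8  3.9]
0.086 43 [556.6 -65.3  88. ] [ 3.4 11.9  3.7]
0.09 8 [557.6 -65.4  90.9] [1.5 7.5 0.8]
0.102 151 [558.3 -66.2 104.7] [ 9.5 25.8  2.5]
0.106 544 [555.6 -64.5 108. ] [13.6 23.9  4. ]
0.11 102 [555.8 -65.  112. ] [11.9 20.   4. ]
0.114 75 [553.2 -64.8 116. ] [ 6.8 12.8  4. ]
0.118 83 [555.4 -65.5 120. ] [ 9.1 14.   3.8]
0.122 174 [556.8 -64.1 124. ] [ 9.8 34.3  3.9]
0.126 302 [556.5 -64.8 128. ] [10.5 36.8  4. ]
0.13 300 [556.4 -65.3 132. ] [11.2 37.4  4. ]
0.134 341 [556.8 -65.4 136. ] [10.2 37.8  4. ]
0.138 405 [556.8 -65.4 140. ] [10.2 37.7  4. ]
0.142 388 [556.7 -65.3 144. ] [10.5 37.6  3.9]
0.146 472 [556.6 -65.3 148. ] [10.5 37.7  4. ]
0.15 387 [549.7 -65.4 152. ] [24.4 37.3  4. ]
0.154 852 [549.7 -63.9 156. ] [24.8 25.6  4. ]
0.158 992 [550.9 -64.9 160. ] [24.9 33.1  4. ]
0.162 373 [553.2 -65.3 164. ] [22.8 32.1  4. ]
0.166 633 [550.5 -64.8 168. ] [28.5 33.1  4. ]
0.17 446 [552.  -64.8 172. ] [23.4 33.1  4. ]
0.174 393 [552.4 -64.8 176. ] [22.4 33.3  4. ]
0.178 102 [559.6 -64.8 180. ] [ 8.4 32.6  4. ]
```

Emit:
servo_tool(
  commands=[
    [0,0,0,0,0,-1,1],
    [0,0,0,0,0,-1,1],
    [0,0,0,0,0,-1,1],
  ],
)

```text
clock: 15.08
tcp_pos: [0.5501, -0.0661, 0.12]
orientation: [3.138, 0.156, 0.0]
contact_force: [-2.8, -0.3, 6.6]
grip_width: 0.0125
gripper_force: 50.0
```

Emit:
servo_tool(
  commands=[
    [0,0,0,0,0,-1,1],
    [0,0,0,0,0,-1,1],
    [0,0,0,0,0,-1,1],
  ],
)

```text
clock: 15.33
tcp_pos: [0.5502, -0.0661, 0.1199]
orientation: [3.137, 0.156, 0.001]
contact_force: [-4.6, 0.8, 14.4]
grip_width: 0.0126
gripper_force: 50.9
```

The collar is on the rim: force rises to 14 N with no further travel. Releasing.

Emit:
servo_tool(
  commands=[
    [0,0,0,0,0,1,0.6],
    [0,0,0,0,0,1,0.4],
    [0,0,0,0,0,1,0.4],
    [0,0,0,0,0,1,0.4],
    [0,0,0,0,0,1,0.4],
  ],
)

```text
clock: 15.75
tcp_pos: [0.5497, -0.0661, 0.1189]
orientation: [-3.138, -0.157, 0.001]
contact_force: [0.1, 0.1, -0.2]
grip_width: 0.0514
gripper_force: 0.0
```

Emit:
servo_tool(
  commands=[
    [0,0,0,0,0,10,0.4],
    [0,0,0,0,0,25,0.4],
    [0,0,0,0,0,45,0.4],
    [0,0,0,0,0,70,0.4],
    [0,0,0,0,0,100,0.4],
  ],
)

```text
clock: 16.17
tcp_pos: [0.549, -0.066, 0.2198]
orientation: [-3.137, -0.157, 0.004]
contact_force: [0.5, -0.4, -0.5]
grip_width: 0.051
gripper_force: 0.0
```

Emit:
servo_tool(
  commands=[
    [0,0,0,0,0,0,0.5],
    [0,0,0,0,0,0,0.5],
    [0,0,0,0,0,0,0.5],
  ],
)

```text
clock: 16.42
tcp_pos: [0.5497, -0.0661, 0.2193]
orientation: [3.138, 0.157, -0.0]
contact_force: [-0.5, 0.5, -0.1]
grip_width: 0.0426
gripper_force: 0.0
```

```bash
cat > v.py <<'E'
from k import *
for _ in range(4): r.grab_frame('wrist')
o=r.get_obs();print('t',o['clock'],np.round(o['tcp_pos'],4),np.round(o['orientation'],4),np.round(o['contact_force'],1))
im,d,T,f,i=cam('wrist');P=cloud(d,T,f,i);h=cv2.cvtColor(im,cv2.COLOR_BGR2HSV).astype(int)
cv2.imwrite('pics/wv.png',im)
D=np.hypot(P[...,0]-.549,P[...,1]+.066)
m=(D<.016)&(h[...,1]<90)&(P[...,2]>.095)&(P[...,2]<.13);print('collar z',m.sum(),np.percentile(P[m][:,2],[50,90,98]).round(4))
m=(D<.016)&(h[...,0]<22)&(h[...,1]>130)&(P[...,2]>.15);print('handle top',m.sum(),np.round(P[m].mean(0),4),P[m][:,2].max().round(4))
m=(abs(P[...,2]-.084)<.004)&(np.hypot(P[...,0]-.594,P[...,1]-.054)<.04);Q=(P[m][:,:2]*1000).astype(np.float32);print('bar',m.sum(),cv2.minAreaRect(Q))
l=cv2.fitLine(Q,cv2.DIST_L2,0,.01,.01).ravel();print('line',np.degrees(np.arctan2(l[1],l[0])),l[2:])
m=(abs(P[...,2]-.049)<.003)&(np.hypot(P[...,0]-.594,P[...,1]-.054)<.045);print('dial',cv2.minEnclosingCircle((P[m][:,:2]*1000).astype(np.float32)))
g=(np.hypot(P[...,0]-.595,P[...,1]-.054)<.045)&(h[...,0]>40)&(h[...,0]<85)&(h[...,1]>100)&(P[...,2]<.06);print('green',g.sum(),np.round(P[g].mean(0)*1000,1))
E
python3 v.py
```

```text
t 16.6167 [ 0.5493 -0.0661  0.2182] [-3.1374 -0.1566  0.0035] [-0.1  0.2 -0.5]
collar z 458 [0.109  0.1098 0.1107]
handle top 351 [ 0.5507 -0.0648  0.158 ] 0.1607
bar 710 ((593.7561645507812, 55.977455139160156), (11.226162910461426, 48.46726608276367), 88.25267791748047)
line -1.185427 [595.50665   55.056087]
dial ((593.8834228515625, 55.95054626464844), 34.326045989990234)
green 22 [620.8  68.6  50. ]
```

View pics/wv.png

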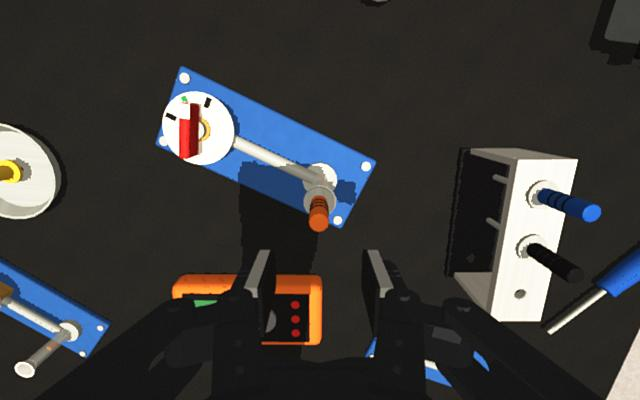

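The rod is seated: collar at (318,200), top at 109–110 mm, tube gripper-free. The valve bar at (190,130) points along −1.5°, and the green mark at (184,99) is at 25°, so I turn it about +26.5°.

Emit:
servo_tool(
  commands=[
    [0,0,-2,14,38,0,0.5],
    [0,0,-4,28,76,0,0.5],
    [0,0,-7,44,114,0,0.5],
    [0,0,-7,44,122,0,0.5],
    [0,0,-7,44,122,0,0.5],
  ],
)

```text
clock: 17.08
tcp_pos: [0.594, 0.0611, 0.2185]
orientation: [-3.139, 0.024, 0.002]
contact_force: [-0.0, 0.9, 0.1]
grip_width: 0.0426
gripper_force: 0.0
```

Emit:
servo_tool(
  commands=[
    [0,0,0,0,0,-30,0.5],
    [0,0,0,0,0,-60,0.5],
    [0,0,0,0,0,-90,0.5],
    [0,0,0,0,0,-110,0.5],
    [0,0,0,0,0,-110,0.5],
  ],
)

```text
clock: 17.5
tcp_pos: [0.5902, 0.0536, 0.1044]
orientation: [3.139, -0.037, -0.014]
contact_force: [-0.3, -1.0, -0.7]
grip_width: 0.0426
gripper_force: 0.0
```

```bash
python3 v.py
```

```text
t 17.7 [0.5951 0.0554 0.1109] [-3.1412  0.0364 -0.0037] [-0.1  0.5 -0.2]
collar z 1361 [0.1087 0.1099 0.1241]
handle top 349 [ 0.5552 -0.0628  0.1528] 0.1565
bar 1282 ((594.2132568359375, 56.112831115722656), (9.831866264343262, 47.96295928955078), 88.00093078613281)
line -2.1878529 [596.0311    56.198067]
dial ((593.3988037109375, 56.41560363769531), 34.279998779296875)
green 86 [618.3  67.7  49.9]
```

Emit:
servo_tool(
  commands=[
    [0,0,0,0,0,-15,0.5],
    [0,0,0,0,0,-30,0.5],
    [0,0,0,0,0,-40,0.5],
    [0,0,0,0,0,-47,0.5],
    [0,0,0,0,0,-47,0.5],
  ],
)

```text
clock: 18.17
tcp_pos: [0.5935, 0.0557, 0.0616]
orientation: [3.141, -0.035, -0.002]
contact_force: [-0.3, 0.0, -0.3]
grip_width: 0.0426
gripper_force: 0.0
```

Emit:
servo_tool(
  commands=[
    [0,0,0,0,0,0,0.5],
    [0,0,0,0,0,0,0.7],
    [0,0,0,0,0,0,1],
    [0,0,0,0,0,0,1],
    [0,0,0,0,0,0,1],
  ],
  force=40,
)

```text
clock: 18.58
tcp_pos: [0.5946, 0.0553, 0.0632]
orientation: [3.141, -0.036, 0.002]
contact_force: [-0.9, -2.3, 4.8]
grip_width: 0.0095
gripper_force: 42.8
```

Emit:
servo_tool(
  commands=[
    [0,0,0,0,0,0,1],
    [0,0,0,0,0,0,1],
    [0,0,0,0,0,0,1],
    [0,0,0,0,0,0,1],
  ],
)

```text
clock: 18.92
tcp_pos: [0.5946, 0.0553, 0.0632]
orientation: [3.141, -0.036, 0.002]
contact_force: [-0.7, -2.2, 6.4]
grip_width: 0.0095
gripper_force: 42.9
```

Emit:
servo_tool(
  commands=[
    [0,0,6,0,0,0,1],
    [0,0,12,0,0,0,1],
    [0,0,18,0,0,0,1],
    [0,0,23,0,0,0,1],
    [0,0,26.5,0,0,0,1],
  ],
)

```text
clock: 19.33
tcp_pos: [0.5945, 0.0554, 0.0632]
orientation: [3.064, 0.691, 0.002]
contact_force: [-0.3, -2.4, 6.1]
grip_width: 0.0092
gripper_force: 43.0
```

Emit:
servo_tool(
  commands=[
    [0,0,0,0,0,0,1],
    [0,0,0,0,0,0,1],
    [0,0,0,0,0,0,1],
    [0,0,0,0,0,0,1],
    [0,0,0,0,0,0,1],
  ],
)

```text
clock: 19.75
tcp_pos: [0.5946, 0.0554, 0.0632]
orientation: [3.065, 0.685, 0.002]
contact_force: [-0.8, -2.6, 6.7]
grip_width: 0.009
gripper_force: 43.0
```

Emit:
servo_tool(
  commands=[
    [0,0,0,0,0,0,0.7],
    [0,0,0,0,0,0,0.5],
    [0,0,0,0,0,0,0.5],
    [0,0,0,0,0,0,0.5],
    [0,0,0,0,0,0,0.5],
  ],
)

```text
clock: 20.17
tcp_pos: [0.5939, 0.0561, 0.0622]
orientation: [-3.066, -0.686, 0.0]
contact_force: [0.5, 0.4, -0.4]
grip_width: 0.0429
gripper_force: 0.0
```

Emit:
servo_tool(
  commands=[
    [0,0,0,0,0,15,0.5],
    [0,0,0,0,0,30,0.5],
    [0,0,0,0,0,55,0.5],
    [0,0,0,0,0,85,0.5],
    [0,0,0,0,0,110,0.5],
  ],
)

```text
clock: 20.58
tcp_pos: [0.594, 0.0561, 0.1738]
orientation: [-3.066, -0.686, -0.0]
contact_force: [0.7, 0.1, 0.0]
grip_width: 0.0425
gripper_force: 0.0
```

```bash
python3 v.py
```

```text
t 20.7833 [0.5943 0.056  0.1729] [3.0656e+00 6.8560e-01 2.2000e-03] [ 0.2 -0.3 -0.5]Traceback (most recent call last):
  File "v.py", line 7, in <module>
    m=(D<.016)&(h[...,1]<90)&(P[...,2]>.095)&(P[...,2]<.13);print('collar z',m.sum(),np.percentile(P[m][:,2],[50,90,98]).round(4))
                                                                                     ~~~~~~~~~~~~~^^^^^^^^^^^^^^^^^^^^^^
    return _quantile_unchecked(
        a, q, axis, out, overwrite_input, method, keepdims, weights)
    return _ureduce(a,
                    func=_quantile_ureduce_func,
    ...<5 lines>...
                    overwrite_input=overwrite_input,
                    method=method)
    r = func(a, **kwargs)
    result = _quantile(arr,
                       quantiles=q,
    ...<2 lines>...
                       out=out,
                       weights=wgt)
    slices_having_nans = np.isnan(arr[-1, ...])
                                  ~~~^^^^^^^^^
IndexError: index -1 is out of bounds for axis 0 with size 0
```

Emit:
servo_tool(
  commands=[
    [0,0,0,-10,-20,20,0.5],
    [0,0,0,-20,-50,50,0.5],
    [0,0,0,-20,-60,70,0.5],
    [0,0,0,-20,-60,80,0.5],
    [0,0,0,-20,-60,80,0.5],
  ],
)

```text
clock: 21.25
tcp_pos: [0.5749, -0.0044, 0.2536]
orientation: [3.066, 0.683, 0.004]
contact_force: [-0.1, 0.9, -0.2]
grip_width: 0.0427
gripper_force: 0.0
```

```bash
python3 v.py; cat >> v.py <<'E'
m=(abs(P[...,2]-.012)<.004)&(h[...,0]>95)&(h[...,0]<125)&(h[...,1]>110)&(np.hypot(P[...,0]-.571,P[...,1]+.005)<.14);print('plate',m.sum(),cv2.minAreaRect((P[m][:,:2]*1000).astype(np.float32)))
im,d,T,f,i=cam('scene');P=cloud(d,T,f,i);h=cv2.cvtColor(im,cv2.COLOR_BGR2HSV).astype(int)
def show(n,c,rad,hr,zr):
    m=(np.hypot(P[...,0]-c[0],P[...,1]-c[1])<rad)&(h[...,0]>=hr[0])&(h[...,0]<=hr[1])&(h[...,1]>120)&(P[...,2]>zr[0])&(P[...,2]<zr[1])
    print(n,m.sum(),np.round(P[m].mean(0)*1000,1) if m.any() else '',np.round(P[m].max(0)*1000,1) if m.any() else '')
show('stopper in dish',(.5225,.278),.06,(18,38),(0,.1))
show('rod',(.549,-.066),.03,(3,22),(.1,.2))
show('blue',(.573,-.259),.03,(95,125),(.09,.2))
E
python3 v.py | tail -4
```

```text
t 21.45 [ 0.5731 -0.0027  0.2502] [-3.0639 -0.6887  0.0049] [ 0.   0.9 -0.4]
collar z 348 [0.109  0.11   0.1133]
handle top 4 [ 0.5559 -0.0674  0.1547] 0.158
bar 529 ((593.8206787109375, 55.80704116821289), (48.09248352050781, 10.478050231933594), 25.490524291992188)
line 25.74438 [594.9889   56.13793]
dial ((593.4381713867188, 55.79480743408203), 34.08992004394531)
green 21 [619.2  68.4  50. ]
t 21.7 [ 0.5737 -0.0036  0.2515] [-3.0652e+00 -6.8680e-01  2.1000e-03] [-0.4 -0.  -0.1]
collar z 342 [0.109  0.11   0.1112]v.py:8: RuntimeWarning: Mean of empty slice.
  m=(D<.016)&(h[...,0]<22)&(h[...,1]>130)&(P[...,2]>.15);print('handle top',m.sum(),np.round(P[m].mean(0),4),P[m][:,2].max().round(4))
  ret = um.true_divide(
Traceback (most recent call last):
  File "v.py", line 8, in <module>
    m=(D<.016)&(h[...,0]<22)&(h[...,1]>130)&(P[...,2]>.15);print('handle top',m.sum(),np.round(P[m].mean(0),4),P[m][:,2].max().round(4))
                                                                                                               ~~~~~~~~~~~~~^^
ValueError: zero-size array to reduction operation maximum which has no identity
```

```bash
sed -i '/handle top/d' v.py; python3 v.py | tail -4
```

```text
plate 7689 ((571.4219360351562, -5.060089111328125), (229.41102600097656, 90.13226318359375), 70.05614471435547)
stopper in dish 59 [529.1 269.8  29.7] [539.  287.2  51.3]
rod 79 [553.5 -69.6 139.6] [559.2 -60.5 163.4]
blue 75 [ 577.9 -260.6  130.3] [ 582.8 -253.5  151.5]
```

```bash
python3 -c "
from bench import r
print(r.hand_in())"
```

```text
the job is handed in; nothing more can be done
None
```

The job is done and handed in at about 22 s: the stopper is in the dish, the orange rod is seated with its collar on the tube's mouth and released, and the air valve is at about 45°.

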